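Put the nutmeg away and screw the spice jar shut

ROBOT

A 6-joint arm with a two-finger parallel gripper is mounted at the origin on the work surface. World frame = base frame: x ahead of the robot, y to its left, z up, the work surface at z = 0. Lengths are in m, angles in rad, forces in N, time in s.
With the tool pointing down it reaches from about 0.25 to 0.725 m from the base axis. Payload 4 kg.
Tool frame: the origin (TCP) lies on the front face of the gripper's body, between the roots of the fingers; the fingertips stand 73 mm ahead of it and the grasp point (between the pads) lies 54 mm ahead of it; z points along the fingers, y is the direction in which the jaws open and shut (so a half turn about z gives the same grasp; the last joint's range is limited). The gripper opens to 85 mm and grips with 20 to 120 N. Pads are 22 mm wide; open, the fingers measure 114 mm over their backs; the gripper's body (76 mm by 85 mm) begins 54 mm behind the grasp point. The pads swing forward as they close: fully open they stand 13 mm farther back than shut.
Start: joints at [-1.174, 0.241, 0.005, 1.335, 0, 1.571], TCP at [0.193, -0.461, 0.304] pointing down, gripper open.
Joint ranges: [-2.72, 2.72], [-1.05, 1.87], [-1.09, 1.28], [-1.99, 2.15], [-1.42, 1.44], [-3.14, 3.14]. Speed limits (rad/s): [2.79, 2.79, 3.14, 3.14, 3.14, 3.14].

INTERFACE

Orientations are given as a unit quaternion [x, y, z, w].
In Python, from workcell import sensors, camera, order gives the robot as it stands. The module is installed in compiled form; this text tells all that it offers.
- The arm moves only by the shell command python3 -m inch 'ROWS'. ROWS is JSON, one flat list of numbers, 5 for each row, row after row: the opening, from -1 (shut) to 1 (fully open), then the shift along the tool's x, y, z in mm, then the turn about the tool's z in units of 6 degrees (1.0 is 6 degrees). A call has 1 to 8 rows; each row is the pose to reach, as a shift and turn from the pose commanded when the call began, along the tool's axes at that moment; what a row does not reach only later rows make up. A row lasts 1/10 s, in which the tool goes at most 50 mm and 8.59 degrees, less where a joint would pass 70% of its speed; a pose out of reach is approached as far as the arm can. A call with a gripper value outside its range is refused whole. The fingers move at their own pace and stop on an object; the grip force is fixed at half the most. Time passes only in rows, so rows that repeat a pose let the fingers close. It gives the time, the measured TCP pose, the force and the opening at its end, in the units of the state.
- sensors.get_obs(): the state, without advancing time (a new reading comes with each control period).
- camera(name): name is "scene" or "side" or "wrist"; returns a dict with "pixels" (420x560x3 uint8, red, green, blue), "intrinsics" (3x3 intrinsics, pixels), "extrinsics" (4x4, takes a point from camera to world coordinates). Camera axes: x right, y down, z forward; pixel columns grow to the right and rows downward; lengths in m; the calibration is good to about 2 mm. A picture is of the moment at which its call begins. There is no depth.
- order.job_done(): hands the job in, once; it reports no verdict.
The state is a dict: "clock": time; "joint_pos": joint angles; "joint_vel": joint speeds; "tau": joint torques, N m; "eef_pos": TCP position; "tool_rot": TCP orientation; "ft_force": force on the tool from outside, world axes, zero at the start; "ft_torque": the same for the moment, N m; "grip_width": finger opening in m.
Only numpy, scipy, OpenCV 4.12 (cv2) and the standard library are available. Lean on these libraries where they do the work, as an engineer would, in place of code of your own. Each camera call takes 0.05 s, during which the arm holds its last target.

TASK

Drop the loose nutmeg from the chopping board into the open spice jar in the wooden caddy, then close the jar with its orange lid: set the lid level on the neck, catch the start of the thread (if the lid rides up on the threads, turn it back anticlockwise until it drops in), and screw it clockwise as far as it will go. Leave the jar standing in its place in the caddy, let go of the lid, and do not disturb the other food, jars and cans.

Things in the scene. Friction and masses are not known exactly. Their poses are not given: they have to be found in the camera images.
- jar_mouth (a point): Centre of the rim of the open spice jar, z up, x and y square to its sides. Clear glass, square body 72 x 72 x 80 mm, round neck 19 mm tall on its shoulder, mouth 40 mm, neck 45 mm outside, 53 mm over the thread. The rim is 99 mm above its underside, about 109 mm above the worktop. It stands in any of the caddy's wells with 1 mm play; it cannot turn there.
- jar_shoulder (a point): Foot of the jar's neck, on its axis. Right-hand thread, four starts: four ridges 55 degrees long, level tops 3.5 mm below the rim. At its clockwise end (from above) each has an upright stop rib reaching 1 mm below the rim; between a ridge's anticlockwise end and the next rib is a 26 degree gap, the thread start. Orange ticks point to the shoulder's corners.
- lid_center (a point): Centre (half-way up) of the jar's orange lid: round, 64 mm diameter, 44 mm tall, 45 g, upright (open side down) on the board, z up. Grip its sides at or above half height: when closed its lower edge is 2.4 mm above the shoulder, which is wider. This point lies above the jar's rim by 13.7 mm riding on the ridges (16 mm on ribs), 7 mm dropped in at the thread start, 5.4 mm closed.
- lid_top (a point): Centre of the lid's top, same axes. Four lugs sit inside the skirt under the white ticks, on the diagonals of x and y. Lid yaw minus jar yaw, anticlockwise, repeats every 90 degrees: 0 closed against the stops (white ticks meet orange ticks); 57 to 69 it drops into the thread start; else it rides on top, turns back freely, but ribs stop it clockwise. Tightening: 63 clockwise, sinks 2 mm, stiff at last.
- nutmeg_center (a point): Centre of the loose nutmeg: a brown egg-shaped nut 27 mm long (along its x axis) and 22 mm thick, 12 g, lying on the chopping board, its centre about 11 mm above the board.
- board: Round chopping board of pale wood, 300 mm diameter and 18 mm thick, fixed; origin at the centre of its underside on the worktop.
- caddy: Wooden spice caddy, fixed, 92 x 255 x 40 mm, with three square wells in a row along its y axis, 82 mm apart; origin under its middle on the worktop, well floors 10 mm up. One well holds the open jar, the other two short closed jars.
- jar_green: Bystander: short square glass jar with a green lid, 72 x 72 x 70 mm, in a well of the caddy; origin at the centre of its underside.
- jar_white: Bystander: short square glass jar with a white lid, 72 x 72 x 70 mm, in a well of the caddy; origin at the centre of its underside.
- can_black: Bystander: food can with a black label, 75 mm diameter, 108 mm tall, behind the board; origin at the centre of its underside.
- can_red: Bystander: food can with a red label, 75 mm diameter, 108 mm tall, behind the board; origin at the centre of its underside.
- onion: Bystander: half onion, cut face down on the far side of the board, 75 mm diameter, 46 mm tall; origin at the centre of its underside.
- chilli: Bystander: red chilli on the near side of the board, lying along its y axis, 110 mm long, 21 mm thick; origin under its middle.
- garlic: Bystander: garlic clove on the near side of the board, 25 mm wide, 26 mm tall; origin at the centre of its underside.
Things that resemble listed ones, but are neither listed nor needed, are in the scene too. Of the things like the part that bears lid_center, leave any that is blue, green or purple; of the rest the larger one is meant.

How it is judged:
On the way, in this order (a step that is already met when the one before it is completed fails the run):
1. the nutmeg lies in the jar (horizontal distance between nutmeg_center and jar_mouth below 0.036 m and z of nutmeg_center in the frame of jar_mouth between -0.099 and -0.02 m), for 0.2 s.
2. the lid sits level on the neck, dropped in at the thread start and not yet tightened (horizontal distance between lid_center and jar_mouth below 0.004 m and z of lid_center in the frame of jar_mouth below 0.0095 m and angle between the z axis of lid_center and the z axis of jar_mouth, either way round below 0.05 rad and angle between the x axis of lid_center and the x axis of jar_mouth, either way round above 0.3 rad and angle between the x axis of lid_center and the y axis of jar_mouth, either way round above 0.3 rad), for 0.1 s.
At the end, for the whole second after the job is handed in: The nutmeg is inside the jar; the lid is on the neck, level within 2 degrees, centred within 3 mm, its height within about 1 mm of fully down and turned to within 8 degrees of the thread's stop; the jar stands upright in its own well within 8 mm of where it was; nothing is held (all of step 1 and horizontal distance between lid_center and jar_mouth below 0.003 m and z of lid_center in the frame of jar_mouth between 0.004 and 0.0065 m and angle between the z axis of lid_center and the z axis of jar_mouth, either way round below 0.04 rad and (angle between the x axis of lid_center and the x axis of jar_mouth, either way round below 0.14 rad or angle between the x axis of lid_center and the y axis of jar_mouth, either way round below 0.14 rad) and angle between jar_mouth's own z axis and vertical below 0.05 rad and distance of jar_mouth from where it was at the start of the episode below 0.008 m); the robot touches nothing.
It fails at once if the open jar is lifted out of its well or tipped (z of jar_mouth in the frame of caddy above 0.12 m or angle between jar_mouth's own z axis and vertical above 0.2 rad).
It fails at once if a closed spice jar is knocked away (more than 20 mm) or tipped over (distance of any of jar_green, jar_white from where it was at the start of the episode above 0.02 m or angle between any of jar_green, jar_white's own z axis and vertical above 0.5 rad).
It fails at once if a can is knocked away (more than 20 mm) or tipped over (distance of any of can_black, can_red from where it was at the start of the episode above 0.02 m or angle between any of can_black, can_red's own z axis and vertical above 0.5 rad).
It fails at once if the onion, chilli or garlic is knocked away (more than 20 mm) or tipped over (distance of any of onion, chilli, garlic from where it was at the start of the episode above 0.02 m or angle between any of onion, chilli, garlic's own z axis and vertical above 0.5 rad).
It also fails if it takes over 59 s, if anything falls off the work surface, if the arm or the gripper's body presses on something with over 40 N, if the wrist force passes 120 N, or if a joint passes its speed limit or range.

## Working session

There is one attempt and no reset: what is moved stays moved. The work goes in short steps, Python scripts to look and compute and a shell command to move; the robot and the scene stay as the last step left them, time stands still between calls to the robot, and variables do not carry over. Pictures are saved under pics/ and viewed, and the job is handed in when it is done.

```bash
mkdir -p pics; ls
cat > h.py <<'E'
import numpy as np, cv2
from workcell import sensors, camera, order
def snap(name,fn):
    c=camera(name); cv2.imwrite('pics/'+fn+'.png',cv2.cvtColor(c['pixels'],cv2.COLOR_RGB2BGR))
    np.savez('pics/'+fn+'.npz',p=c['pixels'],K=c['intrinsics'],E=c['extrinsics']); return c
def load(fn):
    d=np.load('pics/'+fn+'.npz'); return d['p'],d['K'],d['E']
def ray(fn,u,v):
    p,K,E=load(fn); d=E[:3,:3]@np.linalg.solve(K,[u,v,1.]); return E[:3,3],d/np.linalg.norm(d)
def onz(fn,u,v,z):
    o,d=ray(fn,u,v); return o+d*(z-o[2])/d[2]
def proj(fn,X):
    p,K,E=load(fn); q=K@(E[:3,:3].T@(np.asarray(X)-E[:3,3])); return q[:2]/q[2]
def tri(*obs):
    A=np.zeros((3,3));b=np.zeros(3)
    L=[ray(*o) for o in obs]
    for o,d in L:
        P=np.eye(3)-np.outer(d,d);A+=P;b+=P@o
    X=np.linalg.solve(A,b); return X,[np.linalg.norm((np.eye(3)-np.outer(d,d))@(X-o)) for o,d in L]
E
python3 - <<'E'
from h import *
np.set_printoptions(precision=4,suppress=True)
print(sensors.get_obs())
for n in ['scene','side','wrist']:
    c=snap(n,n+'0'); print(n,c['intrinsics'],c['extrinsics'])
E
```

```text
pics
{'clock': 0.0, 'joint_pos': array([-1.174 ,  0.2414,  0.0037,  1.3352, -0.    ,  1.5708]), 'joint_vel': array([ 0.002 ,  0.0014, -0.0001, -0.0007,  0.0013, -0.0011]), 'tau': array([  0.0002, -37.2325,  25.2401,   0.0171,   0.0002,   0.    ]), 'eef_pos': array([ 0.193 , -0.4607,  0.303 ]), 'tool_rot': array([ 0.9804,  0.1971, -0.0002, -0.001 ]), 'ft_force': array([-0.3767, -0.1357, -0.0021]), 'ft_torque': array([ 0.0143, -0.0212, -0.0042]), 'grip_width': 0.08537495769013742}
scene [[474.3896   0.     278.9088]
 [  0.     474.3896 211.9422]
 [  0.       0.       1.    ]] [[-0.0959  0.7241 -0.683   1.2401]
 [ 0.9954  0.0652 -0.0707  0.0485]
 [-0.0066 -0.6866 -0.727   0.8836]
 [ 0.      0.      0.      1.    ]]
side [[460.2458   0.     284.2696]
 [  0.     460.2458 212.9175]
 [  0.       0.       1.    ]] [[ 0.9507 -0.1616  0.2646  0.1508]
 [-0.31   -0.4772  0.8223 -1.0635]
 [-0.0066 -0.8638 -0.5038  0.7332]
 [ 0.      0.      0.      1.    ]]
wrist [[332.5506   0.     279.7577]
 [  0.     332.5506 205.5275]
 [  0.       0.       1.    ]] [[ 0.3858 -0.8742 -0.2948  0.269 ]
 [-0.9226 -0.3664 -0.1208 -0.4286]
 [-0.0024  0.3186 -0.9479  0.3733]
 [ 0.      0.      0.      1.    ]]
```

View pics/scene0.png

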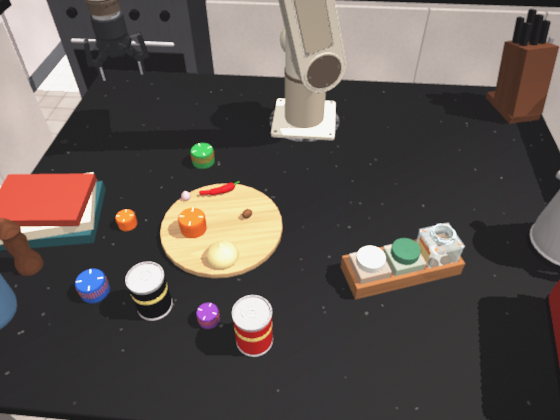

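View pics/side0.png

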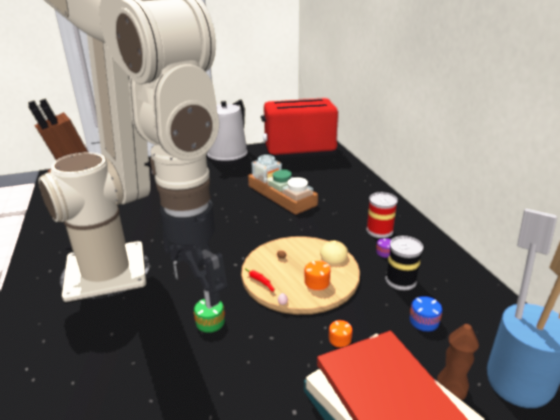

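View pics/wrist0.png

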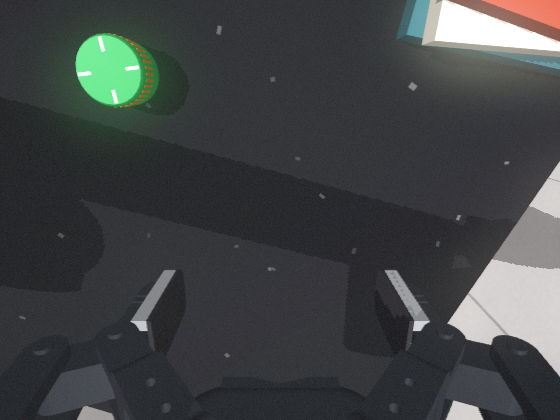

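The scene view shows the board with the orange lid (~192,222), the nutmeg (~247,213), the onion, chilli and garlic. The caddy has the open jar in its right end well (~443,234). A smaller orange decoy lid stands off the board at (126,220). Next I locate these from the two fixed views.

Run:
```python
from h import *
np.set_printoptions(precision=4,suppress=True)
def blob(fn,lo,hi,near,r):
    p=load(fn)[0]; h=cv2.cvtColor(p,cv2.COLOR_RGB2HSV); m=cv2.inRange(h,lo,hi)
    n,l,s,c=cv2.connectedComponentsWithStats(m)
    for i in range(1,n):
        if s[i,4]>12 and np.hypot(*(c[i]-near))<r: print(fn,s[i],c[i])
for fn,a,b in [('scene0',(192,222),(247,213)),('side0',(317,275),(282,255))]:
    blob(fn,(4,180,150),(14,255,255),a,25); blob(fn,(0,60,0),(20,255,130),b,15)
print('nut',tri(('scene0',247.3,213.3),('side0',282,255.2)))
print('lidtop',tri(('scene0',192,216),('side0',317.5,268)))
print('jar',tri(('scene0',443,234),('side0',266,160)))
for n,t in dict(board=('scene0',222,227)).items(): print(n,onz(*t,0.018))
for fn,b in [('scene0',(150,150,270,270)),('scene0',(320,210,490,310)),('side0',(220,140,380,320))]:
    p=load(fn)[0][b[1]:b[3],b[0]:b[2],::-1]; cv2.imwrite(f'pics/crop_{fn}_{b[0]}.png',cv2.resize(p,None,fx=3.2 if b[0]!=320 else 4,fy=3.2 if b[0]!=320 else 4,interpolation=cv2.INTER_CUBIC))
```

```text
scene0 [179 216  27  22 325] [193.0708 228.7508]
side0 [305 267  25  23 365] [316.8575 280.2877]
side0 [279 255   6   3  14] [281.2143 256.1429]
nut (array([ 0.4475, -0.1137,  0.0251]), [np.float64(0.0020707161431605206), np.float64(0.002070716143160597)])
lidtop (array([ 0.4985, -0.237 ,  0.0586]), [np.float64(0.0016758557339132938), np.float64(0.0016758557339131668)])
jar (array([0.5363, 0.3338, 0.0984]), [np.float64(0.00017042093235949965), np.float64(0.0001704209323595036)])
board [ 0.4897 -0.169   0.018 ]
```

View pics/crop_scene0_320.png

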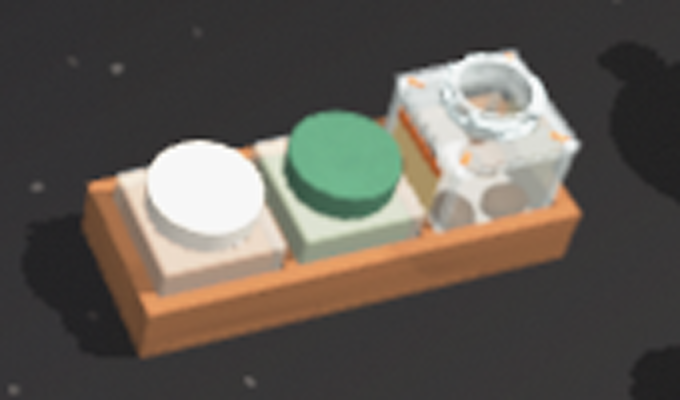

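View pics/crop_scene0_150.png

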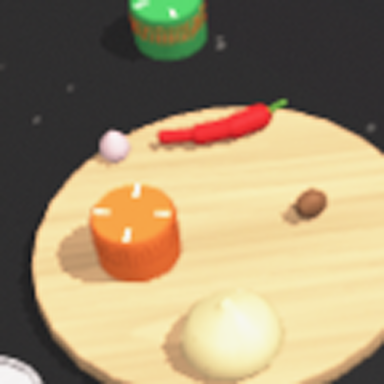

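```bash
cat >> h.py <<'E'
from scipy.spatial.transform import Rotation as R
np.set_printoptions(precision=4,suppress=True)
def go(x,y,z,yaw=None,st=None):
    """print tool shifts (mm) & turn units; yaw=world heading of tool x (deg), mod 180 nearest"""
    s=st or sensors.get_obs(); M=R.from_quat(s['tool_rot']).as_matrix()
    sh=M.T@(np.array([x,y,z])-s['eef_pos'])*1000
    cur=np.degrees(np.arctan2(M[1,0],M[0,0])); t=0
    if yaw is not None: t=-((yaw-cur+90)%180-90)/6
    print('shift',sh.round(1),'turn',round(t,2),'curyaw',cur.round(2),'j6',np.degrees(s['joint_pos'][5]).round(1),'pos',s['eef_pos'],'t',s['clock'])
E
python3 -c "
from h import *
go(.4475,-.1137,.26)"
```

```text
shift [ 368.8 -221.8   43.6] turn 0 curyaw 22.73 j6 90.0 pos [ 0.1931 -0.4608  0.3032] t 0.15
```

```bash
python3 -m inch '[0.2,369,-222,44,0, 0.2,369,-222,44,0, 0.2,369,-222,44,0, 0.2,369,-222,44,0, 0.2,369,-222,44,0, 0.2,369,-222,44,0, 0.2,369,-222,44,0, 0.2,369,-222,44,0]'; python3 -m inch '[0.2,0,0,0,0, 0.2,0,0,0,0, 0.2,0,0,0,0, 0.2,0,0,0,0]'
python3 -c "
from h import *
go(.4475,-.1137,.26)
snap('wrist','w1')"
```

```text
clock: 0.95
eef_pos: [0.4292, -0.1383, 0.263]
tool_rot: [0.98, 0.197, 0.0, 0.0]
ft_force: [1.0, -1.2, -0.1]
grip_width: 0.0512
clock: 1.35
eef_pos: [0.4277, -0.1414, 0.2633]
tool_rot: [0.981, 0.196, -0.0, 0.0]
ft_force: [0.4, 0.4, 0.5]
grip_width: 0.0514
shift [ 28.9 -18.    3.3] turn 0 curyaw 22.58 j6 139.1 pos [ 0.4277 -0.1414  0.2633] t 1.35
```

View pics/w1.png

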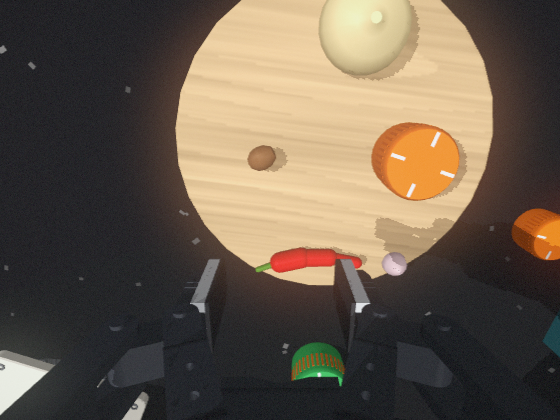

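The wrist view shows the nutmeg at (261,158), its long axis slightly tilted from the image row direction, and the lid top at (422,162).

```bash
cat > nut.py <<'E'
from h import *
import sys
fn=sys.argv[1]
p=load(fn)[0]; h=cv2.cvtColor(p,cv2.COLOR_RGB2HSV); m=cv2.inRange(h,(3,90,30),(18,255,150))
n,l,s,c=cv2.connectedComponentsWithStats(m)
for i in range(1,n):
    if s[i,4]>200:
        e=cv2.fitEllipse(max(cv2.findContours((l==i).astype(np.uint8),0,2)[0],key=len)); print(s[i],c[i],e)
        X=onz(fn,*c[i],.029); a=np.radians(e[2]+90); d=np.array([np.cos(a),np.sin(a)])*e[1][1]/2
        X2=onz(fn,*(c[i]+d),.029)-onz(fn,*(c[i]-d),.029); print(X,'long',np.linalg.norm(X2),'yaw',np.degrees(np.arctan2(X2[1],X2[0])))
        print('tri',tri((fn,*c[i]),('scene0',247.3,213.3)))
E
python3 nut.py w1; python3 -c "
from h import *
for z in (.062,): print('lid',onz('w1',423,161,z))"
```

```text
[ 408    0  152  277 5759] [489.9705 175.1941] ((546.8502807617188, 197.52479553222656), (178.82174682617188, 1342.4781494140625), 125.36541748046875)
[ 0.5123 -0.319   0.029 ] long 1.6281855371662084 yaw 80.17239128258574
tri (array([ 0.5334, -0.1397,  0.1826]), [np.float64(0.0660568845821662), np.float64(0.06605688458216606)])
[164  53  30  86 474] [177.519   93.5654] ((178.61114501953125, 95.712646484375), (19.10606575012207, 74.67549896240234), 12.50155258178711)
[ 0.4697 -0.0272  0.029 ] long 0.06326322612973248 yaw -175.82694134880506
tri (array([ 0.4931, -0.0745,  0.1008]), [np.float64(0.030570836613082058), np.float64(0.030570836613082034)])
[171 170  32  59 305] [185.8623 197.0656] ((186.16624450683594, 197.98623657226562), (10.581707954406738, 55.78257751464844), 155.0160675048828)
[ 0.3825 -0.0621  0.029 ] long 0.05381743652253937 yaw 42.107791478704634
tri (array([ 0.3968, -0.0895,  0.0053]), [np.float64(0.03682622793856014), np.float64(0.036826227938560115)])
[234 256  90  39 559] [277.6655 280.1449] ((278.28125, 273.6746826171875), (27.388944625854492, 82.84097290039062), 111.71468353271484)
[ 0.3322 -0.178   0.029 ] long 0.08830103372226705 yaw 88.08918967435636
tri (array([ 0.1957, -0.1984, -0.2302]), [np.float64(0.03742433290296187), np.float64(0.03742433290296183)])
[328 259  18  43 290] [337.769  278.5552] ((337.0189208984375, 279.8947448730469), (14.136480331420898, 38.1849365234375), 1.3641440868377686)
[ 0.358  -0.2352  0.029 ] long 0.0454136509313035 yaw -155.4729417155845
tri (array([ 0.4054, -0.1659,  0.0423]), [np.float64(0.06515869878079512), np.float64(0.06515869878079511)])
lid [ 0.5003 -0.2385  0.062 ]
```

Run:
```python
from h import *
p=load('w1')[0]; h=cv2.cvtColor(p,cv2.COLOR_RGB2HSV)
print(h[158,240:290:4].tolist())
b=p[158-30:188,261-30:291,::-1]; m=(h[...,2]<150)&(h[...,1]>60); m[:,:240]=0;m[:,276:]=0;m[:135]=0;m[180:]=0
# shadow: exclude low red-ratio
n,l,s,c=cv2.connectedComponentsWithStats(m.astype(np.uint8)); print(s[1:],c[1:])
for i in range(1,n):
  if s[i,4]>150:
    ct=max(cv2.findContours((l==i).astype(np.uint8),0,2)[0],key=len); e=cv2.fitEllipse(ct); print(e)
    a=np.radians(e[2]+90); d=np.array([np.cos(a),np.sin(a)])*e[1][1]/2; q=np.array(e[0])
    X2=onz('w1',*(q+d),.029)-onz('w1',*(q-d),.029); print(onz('w1',*q,.029),np.linalg.norm(X2),np.degrees(np.arctan2(X2[1],X2[0])),tri(('w1',*q),('scene0',247.3,213.3)),tri(('w1',*q),('side0',281.5,255.5)))
```

```text
[[18, 81, 233], [18, 80, 235], [14, 124, 163], [13, 125, 175], [14, 128, 177], [14, 124, 179], [14, 128, 172], [13, 126, 164], [14, 129, 150], [16, 100, 174], [17, 96, 186], [17, 94, 187], [18, 83, 227]]
[[252 146  24  25 124]
 [254 149   1   1   1]] [[266.7903 158.2984]
 [254.     149.    ]]
```

```bash
cat > nut.py <<'E'
from h import *
import sys
fn,u,v=sys.argv[1],int(sys.argv[2]),int(sys.argv[3])
p=load(fn)[0]; h=cv2.cvtColor(p,cv2.COLOR_RGB2HSV); m=((h[...,1]>112)&(h[...,0]<17)).astype(np.uint8)
W=int(sys.argv[4]) if len(sys.argv)>4 else 28
k=np.zeros_like(m);k[v-W:v+W,u-W:u+W]=1;m*=k
m=cv2.morphologyEx(m,cv2.MORPH_OPEN,np.ones((3,3)))
ct=max(cv2.findContours(m,0,2)[0],key=cv2.contourArea); e=cv2.fitEllipse(ct); print(e)
a=np.radians(e[2]+90); d=np.array([np.cos(a),np.sin(a)])*e[1][1]/2; q=np.array(e[0])
X2=onz(fn,*(q+d),.029)-onz(fn,*(q-d),.029); print(onz(fn,*q,.029),'long',np.linalg.norm(X2),'yaw',np.degrees(np.arctan2(X2[1],X2[0])),tri((fn,*q),('scene0',247.3,213.3)),tri((fn,*q),('side0',281.5,255.5)))
E
python3 nut.py w1 261 158
```

```text
((261.36468505859375, 157.49766540527344), (23.17224884033203, 27.76897430419922), 60.38736343383789)
[ 0.4457 -0.115   0.029 ] long 0.025824161977244135 yaw 142.05875083203878 (array([ 0.4445, -0.114 ,  0.024 ]), [np.float64(0.0010974223746202986), np.float64(0.0010974223746203023)]) (array([ 0.446 , -0.1155,  0.0245]), [np.float64(0.0012561688211531717), np.float64(0.0012561688211531633)])
```

```bash
python3 -c "
from h import *
go(.4455,-.115,.19)"
```

```text
shift [ 26.6 -17.7  73.4] turn 0 curyaw 22.57 j6 139.1 pos [ 0.4277 -0.1415  0.2634] t 1.4
```

```bash
python3 -m inch '[0.2,27,-18,73,-20, 0.2,27,-18,73,-20, 0.2,27,-18,73,-20, 0.2,27,-18,73,-20, 0.2,27,-18,73,-20, 0.2,27,-18,73,-20, 0.2,27,-18,73,-20, 0.2,27,-18,73,-20]'; python3 -c "
from h import *
go(.4455,-.115,.19,142)"
```

```text
clock: 2.2
eef_pos: [0.446, -0.1145, 0.1905]
tool_rot: [0.697, 0.717, 0.0, 0.0]
ft_force: [0.1, -0.2, -0.5]
grip_width: 0.0511
shift [-0.5 -0.5  0.5] turn -8.39 curyaw 91.68 j6 73.9 pos [ 0.446  -0.1145  0.1905] t 2.2
```

```bash
python3 -m inch '[0.2,0,0,0,-8.4, 0.2,0,0,0,-8.4, 0.2,0,0,0,-8.4, 0.2,0,0,0,-8.4, 0.2,0,0,0,-8.4, 0.2,0,0,0,-8.4, 0.2,0,0,0,-8.4]'; python3 -c "
from h import *
go(.4455,-.115,.094,142)
snap('wrist','w2')"
```

```text
clock: 2.9
eef_pos: [0.446, -0.1144, 0.1905]
tool_rot: [0.328, 0.945, -0.0, 0.0]
ft_force: [0.9, -0.0, -0.6]
grip_width: 0.0509
shift [ 0.  -0.8 96.5] turn -0.05 curyaw 141.72 j6 23.9 pos [ 0.446  -0.1144  0.1905] t 2.9
```

View pics/w2.png

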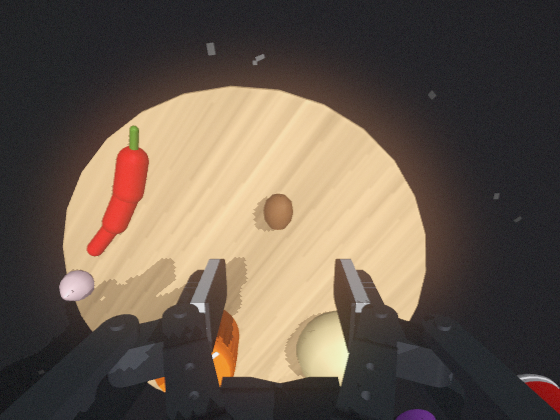

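```bash
python3 nut.py w2 279 211; python3 -c "
from h import *
print(tri(('w2',279,211.5),('w1',261.4,157.5)))"
```

```text
((277.7622985839844, 211.2061767578125), (28.265771865844727, 35.801815032958984), 2.4402287006378174)
[ 0.4456 -0.1151  0.029 ] long 0.02806812302145205 yaw -40.73163724693596 (array([ 0.4462, -0.114 ,  0.0266]), [np.float64(0.0015891010245465873), np.float64(0.001589101024546563)]) (array([ 0.447 , -0.1162,  0.0243]), [np.float64(8.729520779202217e-05), np.float64(8.729520779199136e-05)])
(array([ 0.446 , -0.1147,  0.0299]), [np.float64(0.00033490265655576205), np.float64(0.00033490265655572395)])
```

```bash
python3 -m inch '[0.2,0,0,50,0, 0.2,0,0,80,0, 0.2,0,0,97,0, 0.2,0,0,97,0, -0.6,0,0,97,0, -0.6,0,0,97,0, -1,0,0,97,0, -1,0,0,97,0]'; python3 -m inch '[-1,0,0,0,0, -1,0,0,0,0, -1,0,0,0,0]';  python3 -m inch '[-1,0,0,-60,0, -1,0,0,-120,0, -1,0,0,-120,0, -1,0,0,-120,0]'; python3 -c "
from h import *
go(.5363,.3338,.30)
snap('wrist','w3')"
```

```text
clock: 3.75
eef_pos: [0.4475, -0.1136, 0.0947]
tool_rot: [0.327, 0.945, -0.0, 0.002]
ft_force: [-0.3, -0.2, 4.8]
grip_width: 0.0187
clock: 4.05
eef_pos: [0.4475, -0.1136, 0.0946]
tool_rot: [0.327, 0.945, -0.0, 0.002]
ft_force: [-0.9, -0.6, 6.1]
grip_width: 0.0191
clock: 4.45
eef_pos: [0.4486, -0.1136, 0.2172]
tool_rot: [0.326, 0.945, 0.0, 0.004]
ft_force: [0.2, -0.5, -0.9]
grip_width: 0.0188
shift [206.5 406.4 -82.9] turn 0 curyaw 141.89 j6 23.9 pos [ 0.4486 -0.1136  0.2172] t 4.45
```

View pics/w3.png

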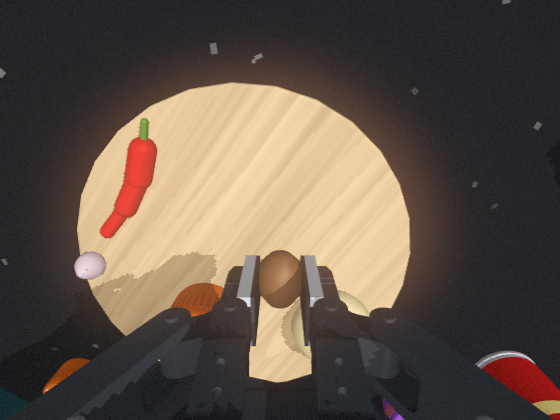

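The nutmeg is held between the pads at (279,278). Moving over to the jar.

```bash
python3 -m inch '[-1,206,406,-75,0, -1,206,406,-75,0, -1,206,406,-75,0, -1,206,406,-75,0, -1,206,406,-75,0, -1,206,406,-75,0, -1,206,406,-75,0, -1,206,406,-75,0]'; python3 -c "
from h import *
go(.5363,.3338,.29)"
```

```text
clock: 5.3
eef_pos: [0.5223, 0.2758, 0.2761]
tool_rot: [0.326, 0.945, -0.001, -0.001]
ft_force: [1.3, -0.5, 0.0]
grip_width: 0.0191
shift [ 24.8  54.3 -14.1] turn 0 curyaw 141.9 j6 65.9 pos [0.5223 0.2758 0.2761] t 5.3
```

```bash
python3 -m inch '[-1,25,54,-10,0, -1,25,54,-10,0, -1,25,54,-10,0, -1,25,54,-10,0]'; python3 -c "
from h import *
go(.5363,.3338,.29)
snap('wrist','w4')"
```

```text
clock: 5.7
eef_pos: [0.536, 0.3308, 0.2862]
tool_rot: [0.327, 0.945, -0.002, -0.001]
ft_force: [-0.3, 0.2, -0.5]
grip_width: 0.0191
shift [ 1.6  2.5 -3.8] turn 0 curyaw 141.87 j6 69.8 pos [0.536  0.3308 0.2862] t 5.7
```

View pics/w4.png

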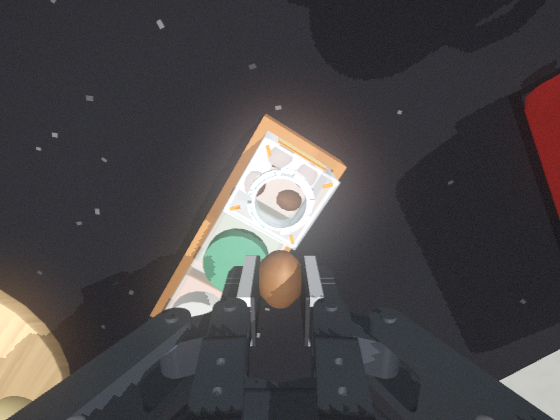

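The caddy is below, with the jar mouth near (281,197) and the orange corner ticks at about (268,152), (327,185), (235,207) and (291,239). Zooming in.

```bash
python3 -c "
from h import *
p=load('w4')[0][120:270,200:360,::-1]; cv2.imwrite('pics/w4c.png',cv2.resize(p,None,fx=4,fy=4,interpolation=cv2.INTER_CUBIC))"
```

```text
(no output)
```

View pics/w4c.png

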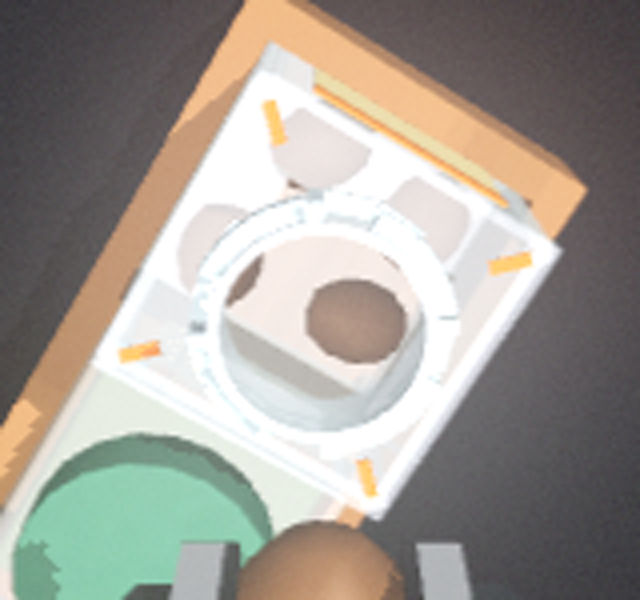

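Run:
```python
from h import *
T=[(274,123),(510,263),(367,478),(140,351)]
P=np.array([onz('w4',200+u/4-.4,120+v/4-.4,.090) for u,v in T]); print(P, P.mean(0))
for a,b in ((0,2),(1,3)):
    d=P[b]-P[a]; print(np.linalg.norm(d),np.degrees(np.arctan2(d[1],d[0]))%90-45)
print('rim',onz('w4',200+321/4-.4,120+333/4-.4,.109))
p,K,E=load('scene0')
c=P.mean(0); print('proj rim scene',proj('scene0',[c[0],c[1],.109]),proj('side0',[c[0],c[1],.109]))
# height check from two views: rim centre
print(tri(('w4',200+321/4-.4,120+333/4-.4),('scene0',320+495/4-.4,210+87/4-.4)))
```

```text
[[0.4991 0.3478 0.09  ]
 [0.5518 0.3681 0.09  ]
 [0.5721 0.3152 0.09  ]
 [0.5192 0.2952 0.09  ]] [0.5356 0.3316 0.09  ]
0.07988072154427787 20.936608039382847
0.07980103256792882 20.860591666049757
rim [0.5349 0.3317 0.109 ]
proj rim scene [443.0652 230.5403] [265.8638 157.3605]
(array([0.5357, 0.332 , 0.107 ]), [np.float64(0.0007010458051774221), np.float64(0.0007010458051774353)])
```

```bash
python3 -c "
from h import *
go(.535,.3317,.185)"
```

```text
shift [  1.7   0.7 101.8] turn 0 curyaw 141.82 j6 69.8 pos [0.5362 0.3303 0.2868] t 5.75
```

```bash
python3 -m inch '[-1,1.5,0.7,50,0, -1,1.5,0.7,90,0, -1,1.5,0.7,102,0, -1,1.5,0.7,102,0, -1,1.5,0.7,102,0]'; python3 -c "
from h import *
go(.535,.3317,.185)
snap('wrist','w5')"
```

```text
clock: 6.25
eef_pos: [0.537, 0.333, 0.1882]
tool_rot: [0.327, 0.945, 0.001, 0.001]
ft_force: [0.1, 0.5, 0.2]
grip_width: 0.0191
shift [ 0.8 -2.3  3.2] turn 0 curyaw 141.82 j6 70.0 pos [0.537  0.333  0.1882] t 6.25
```

View pics/w5.png

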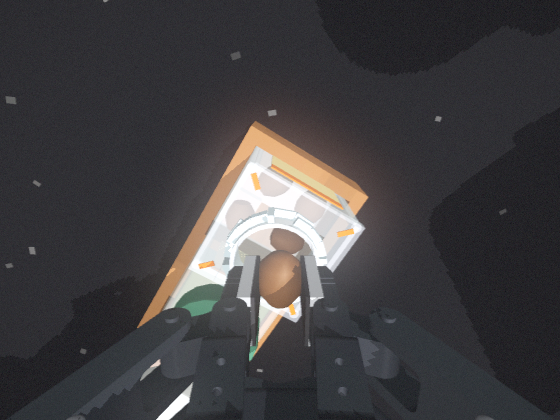

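```bash
python3 -m inch '[-1,0.8,-2,2.5,0, -1,0.8,-2,2.5,0, -0.3,0.8,-2,2.5,0, -0.3,0.8,-2,2.5,0, -0.3,0.8,-2,2.5,0, -0.3,0.8,-2,2.5,0]'; python3 -c "
from h import *
go(.535,.3317,.185)
snap('wrist','w6')"
```

```text
clock: 6.9
eef_pos: [0.5341, 0.3324, 0.1838]
tool_rot: [0.326, 0.945, 0.0, 0.0]
ft_force: [0.2, 0.4, 0.0]
grip_width: 0.0294
shift [-1.1 -0.  -1.2] turn 0 curyaw 141.9 j6 70.0 pos [0.5341 0.3324 0.1838] t 6.9
```

View pics/w6.png

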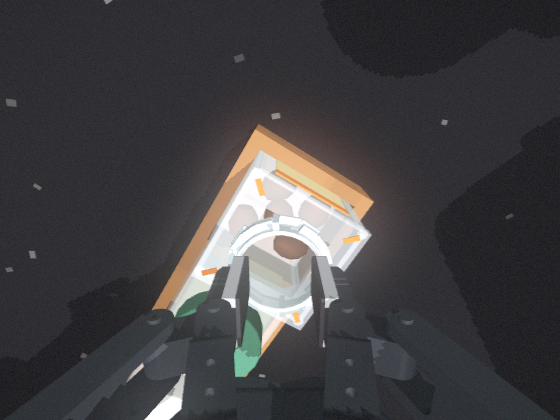

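The jaws are empty and the nutmeg is gone from between them, so it has dropped into the jar. I will lift off, then work out the lid's axes and the positions of its neighbours.

```bash
python3 -m inch '[-0.3,0,0,-50,0, -0.3,0,0,-90,0, 1,0,0,-90,0]'
python3 - <<'E'
from h import *
snap('wrist','w7')
p=load('w1')[0]; h=cv2.cvtColor(p,cv2.COLOR_RGB2HSV)
m=((h[...,1]<90)&(h[...,2]>190)).astype(np.uint8); k=np.zeros_like(m); k[132:198,385:455]=1
n,l,s,c=cv2.connectedComponentsWithStats(m*k)
C=[c[i] for i in range(1,n) if s[i,4]>25]; print(C)
P=np.array([onz('w1',*q,.062) for q in C]); print(P,P.mean(0)); d=P-P.mean(0); print(np.degrees(np.arctan2(d[:,1],d[:,0]))%90-45, np.linalg.norm(d,axis=1))
print('onion',onz('w1',366,35,.035),'garlic',onz('w1',394,264,.03),'chillitip',onz('w1',358,263,.03))
print('scene top',tri(('w1',*np.mean(C,0)),('scene0',192,216)),tri(('w1',*np.mean(C,0)),('side0',317.5,268)))
go(.5003,-.2385,.28)
E
```

```text
clock: 7.25
eef_pos: [0.5365, 0.3338, 0.2811]
tool_rot: [0.326, 0.945, 0.005, 0.004]
ft_force: [0.9, -0.1, -0.2]
grip_width: 0.0433
[array([435.    , 139.2273]), array([397.6364, 156.3818]), array([447.2037, 173.8889]), array([410.6034, 189.7759]), array([389.4625, 193.9   ]), array([448.5309, 194.3457])]
[[ 0.5195 -0.2384  0.062 ]
 [ 0.4957 -0.2173  0.062 ]
 [ 0.4986 -0.2627  0.062 ]
 [ 0.4749 -0.2413  0.062 ]
 [ 0.4648 -0.2265  0.062 ]
 [ 0.4837 -0.2732  0.062 ]] [ 0.4895 -0.2432  0.062 ]
[-35.7865  31.6165 -19.9152  37.6286  11.0038  33.9972] [0.0304 0.0267 0.0215 0.0148 0.0299 0.0305]
onion [ 0.5719 -0.1564  0.035 ] garlic [ 0.3959 -0.2806  0.03  ] chillitip [ 0.3828 -0.246   0.03  ]
scene top (array([ 0.4902, -0.2423,  0.0539]), [np.float64(0.004340114067181108), np.float64(0.004340114067181071)]) (array([ 0.4933, -0.2438,  0.0632]), [np.float64(0.0036243799004672325), np.float64(0.0036243799004672945)])
shift [-325.1 -471.7   -4.8] turn 0 curyaw 141.89 j6 70.0 pos [0.5357 0.3333 0.278 ] t 7.3
```

View pics/w7.png

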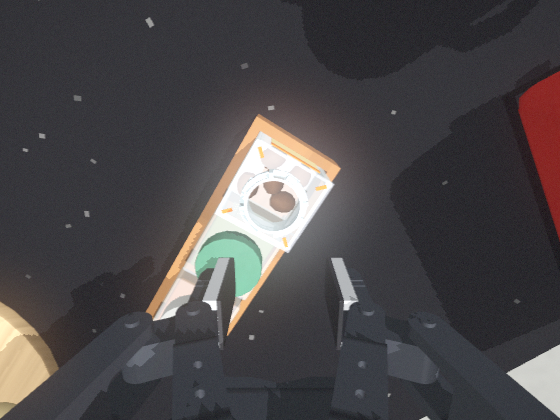

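Both brown nuts show through the mouth: the new nutmeg and the one that was already inside. The first four ticks give the lid centre as (0.497,-0.240) and its yaw as about 48.7° mod 90. Moving over the lid with the tool's x axis at 100°.

```bash
python3 -m inch '[1,-323,-475,5,7, 1,-323,-475,5,7, 1,-323,-475,5,7, 1,-323,-475,5,7, 1,-323,-475,5,7, 1,-323,-475,5,7, 1,-323,-475,5,7, 1,-323,-475,5,7]'; python3 -c "
from h import *
go(.4972,-.2399,.26,100)"
```

```text
clock: 8.1
eef_pos: [0.5059, -0.0685, 0.2691]
tool_rot: [0.643, 0.766, -0.0, -0.001]
ft_force: [1.6, -0.8, 0.0]
grip_width: 0.0853
shift [-167.3  -38.     9.1] turn -0.02 curyaw 99.9 j6 72.4 pos [ 0.5059 -0.0685  0.2691] t 8.1
```

```bash
python3 -m inch '[1,-165,-38,9,0, 1,-165,-38,9,0, 1,-165,-38,9,0, 1,-165,-38,9,0, 1,-165,-38,9,0, 1,-165,-38,9,0]'; python3 -c "
from h import *
go(.4972,-.2399,.26,100)
snap('wrist','w8')
p=load('w8')[0][100:300,160:400,::-1]; cv2.imwrite('pics/w8c.png',cv2.resize(p,None,fx=3,fy=3,interpolation=cv2.INTER_CUBIC))"
```

```text
clock: 8.7
eef_pos: [0.4972, -0.2357, 0.2601]
tool_rot: [0.644, 0.765, -0.0, -0.001]
ft_force: [-0.7, 0.3, -1.1]
grip_width: 0.0852
shift [-4.1 -0.7  0.1] turn -0.03 curyaw 99.83 j6 54.8 pos [ 0.4972 -0.2357  0.2601] t 8.7
```

View pics/w8c.png

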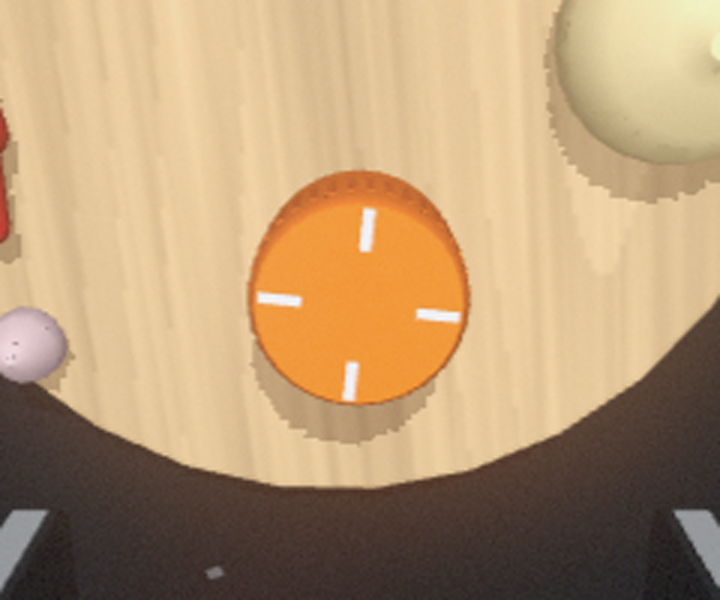

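Run:
```python
from h import *
p=load('w8')[0]; h=cv2.cvtColor(p,cv2.COLOR_RGB2HSV)
m=((h[...,1]<90)&(h[...,2]>190)).astype(np.uint8); k=np.zeros_like(m); cv2.circle(k,(280,200),32,1,-1)
n,l,s,c=cv2.connectedComponentsWithStats(m*k)
C=[c[i] for i in range(1,n) if s[i,4]>25]; print(C)
P=np.array([onz('w8',*q,.062) for q in C]); m_=P.mean(0);print(m_); d=P-m_; print(np.degrees(np.arctan2(d[:,1],d[:,0]))%90-45, np.linalg.norm(d,axis=1))
C1=np.mean([(435,139.2273),(397.6364,156.3818),(447.2037,173.8889),(410.6034,189.7759)],0)
print(tri(('w1',*C1),('w8',*np.mean(C,0))), tri(('scene0',192,216),('w8',*np.mean(C,0))),tri(('side0',317.5,268),('w8',*np.mean(C,0))))
go(*m_[:2],.12,100)
```

```text
[array([281.9828, 176.2586]), array([254.1395, 199.5116]), array([304.9348, 204.6522]), array([276.5556, 225.9111])]
[ 0.4975 -0.2396  0.062 ]
[-40.7155 -40.8247 -41.6408 -41.6677] [0.0224 0.0215 0.0218 0.022 ]
(array([ 0.4974, -0.2386,  0.0644]), [np.float64(8.189300033173462e-05), np.float64(8.189300033162352e-05)]) (array([ 0.4975, -0.2379,  0.0599]), [np.float64(0.0020321875549257455), np.float64(0.0020321875549256523)]) (array([ 0.4981, -0.2402,  0.0598]), [np.float64(0.000570315663654166), np.float64(0.0005703156636542341)])
shift [ -4.7  -0.6 140.4] turn -0.02 curyaw 99.91 j6 54.8 pos [ 0.4975 -0.235   0.2604] t 8.75
```

```bash
python3 -m inch '[1,-4.5,-0.6,50,0, 1,-4.5,-0.6,100,0, 1,-4.5,-0.6,140,0, 1,-4.5,-0.6,155,0, 1,-4.5,-0.6,165,0, 1,-4.5,-0.6,165,0, 1,-4.5,-0.6,165,0]';python3 -c "
from h import *
go(.4975,-.2394,.095,100)
snap('wrist','w9')"
```

```text
clock: 9.45
eef_pos: [0.499, -0.2399, 0.0974]
tool_rot: [0.643, 0.766, 0.0, 0.001]
ft_force: [0.0, 0.4, -0.9]
grip_width: 0.0852
shift [ 0.8 -1.4  2.4] turn -0.01 curyaw 99.96 j6 54.4 pos [ 0.499  -0.2399  0.0974] t 9.45
```

View pics/w9.png

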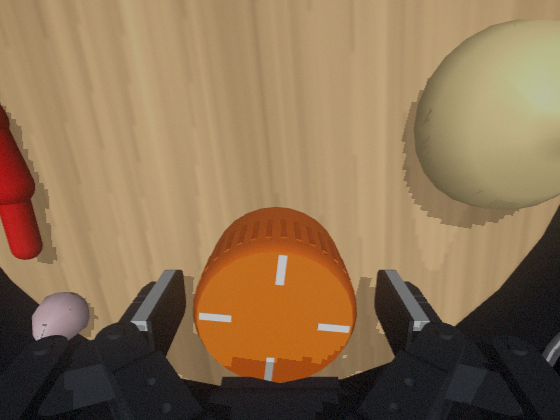

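Lid lies between the open jaws (centre ~275,315), a little left of the midline; I'll correct 1.4 mm and close.

```bash
python3 -m inch '[1,0.8,-1.4,3,0, 1,0.8,-1.4,3,0, 0.3,0.8,-1.4,3,0, 0.3,0.8,-1.4,3,0, 0,0.8,-1.4,3,0, 0,0.8,-1.4,3,0, 0,0.8,-1.4,3,0, 0,0.8,-1.4,3,0]';python3 -c "
from h import *
go(.4975,-.2394,.2,100)
snap('wrist','w10')"
```

```text
clock: 10.3
eef_pos: [0.4969, -0.2401, 0.0941]
tool_rot: [0.644, 0.765, 0.0, 0.001]
ft_force: [-0.6, 0.4, 5.4]
grip_width: 0.0626
shift [   0.5    0.8 -105.9] turn -0.02 curyaw 99.88 j6 54.3 pos [ 0.4969 -0.2401  0.0941] t 10.3
```

View pics/w10.png

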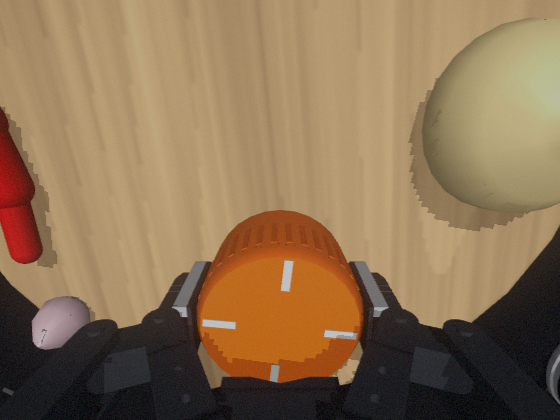

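```bash
python3 -m inch '[0,0,0,-30,0, 0,0,0,-80,0, 0,0,0,-130,0, 0,0,0,-160,0, 0,0,0,-160,0, 0,0,0,-160,0]';python3 - <<'E'
from h import *
snap('wrist','w11')
go(.535,.3317,.26,135.1)
p=load('w11')[0][180:420,160:400,::-1]; cv2.imwrite('pics/w11c.png',cv2.resize(p,None,fx=2.5,fy=2.5,interpolation=cv2.INTER_CUBIC))
E
```

```text
clock: 10.95
eef_pos: [0.4966, -0.2399, 0.2535]
tool_rot: [0.644, 0.765, 0.0, 0.001]
ft_force: [-1.5, -0.2, -1.2]
grip_width: 0.0627
shift [556.  136.5  -7.4] turn -5.87 curyaw 99.89 j6 54.3 pos [ 0.496  -0.2395  0.2521] t 11.0
```

View pics/w11c.png

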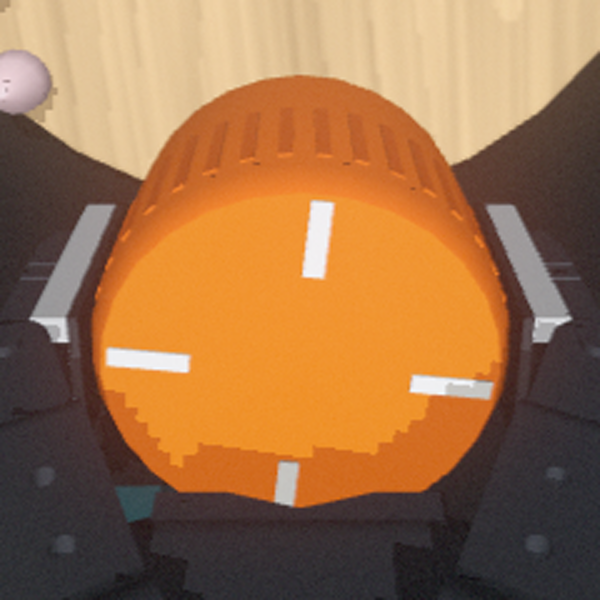

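```bash
cat > held.py <<'E'
from h import *
import sys
# args: fn zt  then crop pts left,right,top
def held(fn,pts,s,ox,oy,tcp,yaw,dz=.032):
    z=tcp[2]-dz
    P=np.array([onz(fn,ox+u/s-.3,oy+v/s-.3,z) for u,v in pts]); c=(P[0]+P[1])/2; d=P[1]-P[0]
    a=np.degrees(np.arctan2(d[1],d[0])); off=c-tcp; y=np.radians(yaw)
    t=P[2]-c
    print('rel xy tool',(off[0]*np.cos(y)+off[1]*np.sin(y))*1e3,(off[0]*np.sin(y)-off[1]*np.cos(y))*1e3,'world',c,'tick dir',a%90,'top tick',np.degrees(np.arctan2(t[1],t[0]))%90,'r',np.linalg.norm(d)/2,np.linalg.norm(t),'lidyaw',a%90-45,'lid-tool',(a-45-yaw)%90)
E
python3 -c "
from held import *
held('w11',[(148,360),(451,387),(317,240)],2.5,160,180,np.array([.496,-.2395,.2521]),99.89)
go(.535,.3317,.26)"
```

```text
rel xy tool -1.8030529908497601 1.061099926765209 world [ 0.4974 -0.2411  0.2201] tick dir 3.7065149123711687 top tick 3.980445548085086 r 0.022885814910572837 0.022897784098598117 lidyaw -41.29348508762883 lid-tool 38.81651491237116
shift [556.  136.5  -7.4] turn 0 curyaw 99.89 j6 54.3 pos [ 0.496  -0.2395  0.2521] t 11.0
```

```bash
python3 -m inch '[0,556,136.5,-7,-5.87, 0,556,136.5,-7,-5.87, 0,556,136.5,-7,-5.87, 0,556,136.5,-7,-5.87, 0,556,136.5,-7,-5.87, 0,556,136.5,-7,-5.87, 0,556,136.5,-7,-5.87, 0,556,136.5,-7,-5.87]'; python3 -c "
from h import *
go(.535,.3317,.26,135.1)"
```

```text
clock: 11.8
eef_pos: [0.5225, 0.1609, 0.2556]
tool_rot: [0.382, 0.924, -0.002, -0.002]
ft_force: [1.4, 0.8, -0.2]
grip_width: 0.063
shift [111.7 129.8  -4.7] turn 0.0 curyaw 135.11 j6 62.0 pos [0.5225 0.1609 0.2556] t 11.8
```

```bash
python3 -m inch '[0,110,128,-5,0, 0,110,128,-5,0, 0,110,128,-5,0, 0,110,128,-5,0, 0,110,128,-5,0, 0,110,128,-5,0, 0,110,128,-5,0]'; python3 -c "
from h import *
go(.535,.3317,.26,135.1)
snap('wrist','w12');snap('scene','s12');snap('side','d12')
go(.535,.3317,.26,135.1)
for f,(x0,y0,x1,y1) in dict(s12=(380,150,500,270),d12=(210,80,330,200)).items():
    cv2.imwrite('pics/%sc.png'%f,cv2.resize(load(f)[0][y0:y1,x0:x1,::-1],None,fx=5,fy=5,interpolation=cv2.INTER_CUBIC))
"
```

```text
clock: 12.5
eef_pos: [0.5358, 0.3261, 0.2617]
tool_rot: [0.382, 0.924, -0.001, -0.001]
ft_force: [-0.2, -0.3, -1.1]
grip_width: 0.0628
shift [4.6 3.4 1.7] turn -0.01 curyaw 135.03 j6 76.3 pos [0.5358 0.3261 0.2617] t 12.5
shift [4.9 3.  3.1] turn -0.02 curyaw 134.99 j6 76.3 pos [0.5364 0.3261 0.2631] t 12.65
```

View pics/w12.png

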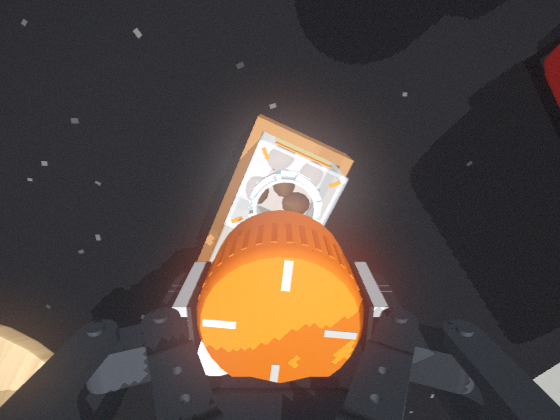

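View pics/s12c.png

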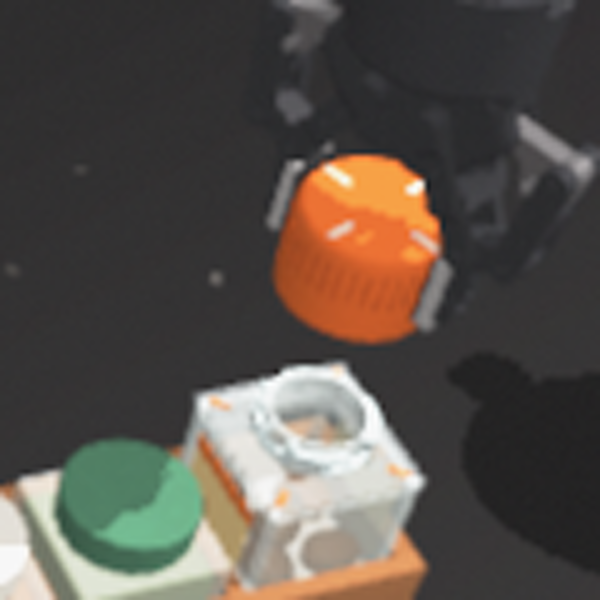

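View pics/d12c.png

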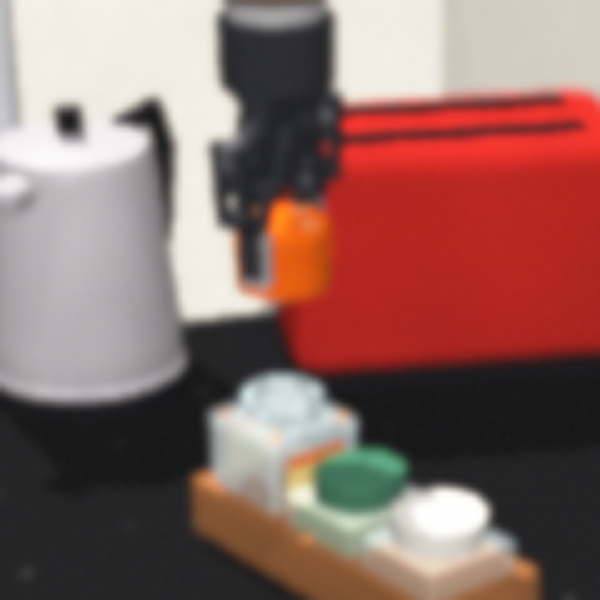

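```bash
python3 -c "
from held import *
s=sensors.get_obs()
X=tri(('w12',279.5,329.8),('s12',455.6,191.5)); print(X, s['eef_pos'])
off=X[0]-s['eef_pos'];y=np.radians(135);print(off[0]*np.cos(y)+off[1]*np.sin(y),off[0]*np.sin(y)-off[1]*np.cos(y))
held('w12',[(219,324),(340,335),(287.5,276)],1,0,0,s['eef_pos'],135.0)
# tick plane normal using two views
W=[(219,324),(340,335),(287.5,276),(274.5,374)]; S=[(415,187),(340,230),(424,241),(338,176)]
import itertools
for perm in ([0,1,2,3],[1,0,3,2],[2,3,1,0],[3,2,0,1],[0,1,3,2],[1,0,2,3],[2,3,0,1],[3,2,1,0]):
    L=[tri(('w12',*W[i]),('s12',380+S[p][0]/5-.4,150+S[p][1]/5-.4)) for i,p in enumerate(perm)]
    e=max(l[1][0] for l in L)
    if e<.006: print(perm,e,np.array([l[0] for l in L]))
"
```

```text
(array([0.5377, 0.326 , 0.2287]), [np.float64(0.0008538124590495703), np.float64(0.0008538124590496287)]) [0.5364 0.3261 0.2631]
-0.0009732727810473995 0.0009195931277130882
rel xy tool 0.9458527381690626 0.12834741158719054 world [0.5358 0.3268 0.2311] tick dir 38.91155913180897 top tick 38.198436408472816 r 0.022222079273554476 0.022340939129907526 lidyaw -6.088440868191029 lid-tool 38.911559131808986
[3, 2, 0, 1] 0.0009073640342255217 [[0.5199 0.3123 0.2291]
 [0.5549 0.3403 0.2291]
 [0.5234 0.343  0.228 ]
 [0.551  0.3092 0.2285]]
```

```bash
python3 -m inch '[0,4.7,3.2,2,0, 0,4.7,3.2,40,0, 0,4.7,3.2,60,0, 0,4.7,3.2,72,0, 0,4.7,3.2,72,0, 0,4.7,3.2,72,0, 0,4.7,3.2,72,0]'; python3 -c "
from h import *
go(.535,.3317,.185,135.1)
snap('scene','s13');snap('side','d13');snap('wrist','w13')
go(.535,.3317,.185,135.1)
for f,(x0,y0,x1,y1) in dict(s13=(380,170,500,290),d13=(210,100,330,220)).items():
    cv2.imwrite('pics/%sc.png'%f,cv2.resize(load(f)[0][y0:y1,x0:x1,::-1],None,fx=5,fy=5,interpolation=cv2.INTER_CUBIC))
"
```

```text
clock: 13.35
eef_pos: [0.5359, 0.3336, 0.1929]
tool_rot: [0.382, 0.924, 0.001, 0.001]
ft_force: [0.5, 0.2, -0.2]
grip_width: 0.0629
shift [-0.7 -2.1  7.9] turn 0.0 curyaw 135.11 j6 76.8 pos [0.5359 0.3336 0.1929] t 13.35
shift [-0.8 -1.8  7.5] turn 0.0 curyaw 135.11 j6 76.8 pos [0.5357 0.3335 0.1925] t 13.5
```

View pics/s13c.png

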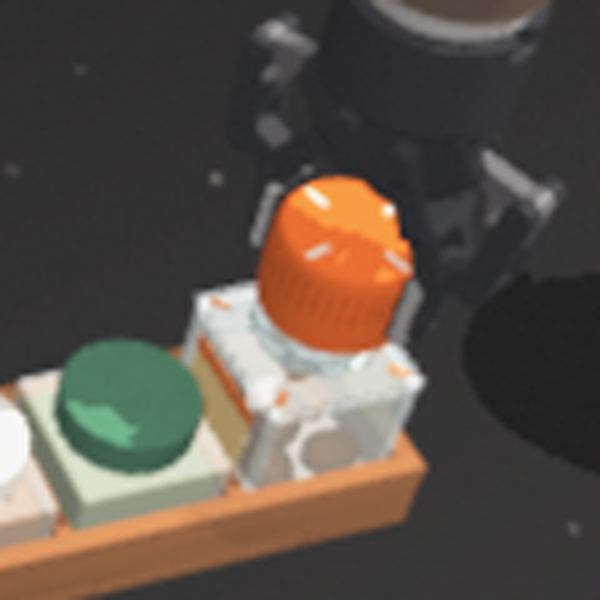

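View pics/w13.png

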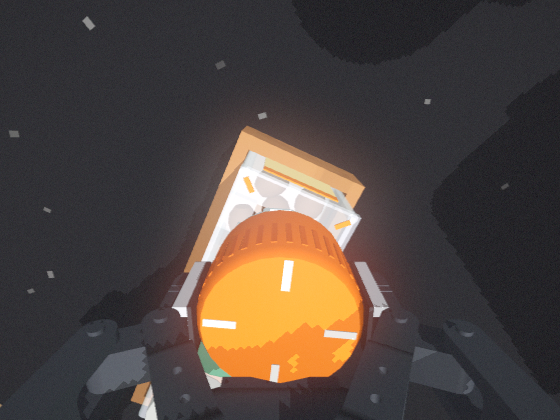

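```bash
python3 -c "
from h import *
print(onz('w13',249,184.3,.09),onz('w13',343,225,.09))
p=np.array([.5357,.3335,.1585]);print(proj('s13',p),onz('s13',450.6,215.7,.1585))
J=np.array([.5353,.3317,.109]);print(proj('s13',J))
d=load('s13')[0]
"
cat > /dev/null; python3 -c "
from h import *
for f,(x0,y0,x1,y1) in dict(w7=(200,110,360,260)).items():
    cv2.imwrite('pics/%sc.png'%f,cv2.resize(load(f)[0][y0:y1,x0:x1,::-1],None,fx=4,fy=4,interpolation=cv2.INTER_CUBIC))
"
```

```text
[0.4993 0.348  0.09  ] [0.5527 0.3681 0.09  ]
[449.8437 215.011 ] [0.5376 0.3348 0.1585]
[443.1122 230.4502]
```

View pics/w7c.png

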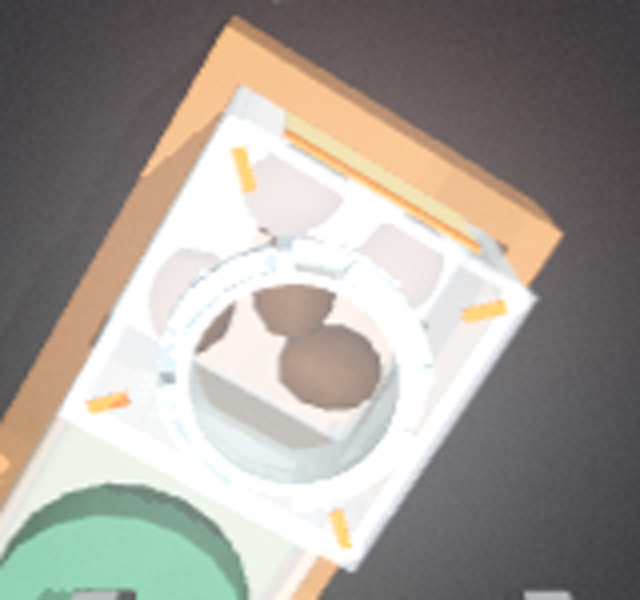

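```bash
python3 -m inch '[0,-0.7,-1.8,5,0, 0,-0.7,-1.8,9,0, 0,-0.7,-1.8,12,0, 0,-0.7,-1.8,14,0, 0,-0.7,-1.8,14,0, 0,-0.7,-1.8,14,0, 0,-0.7,-1.8,14,0, 0,-0.7,-1.8,14,0]'; python3 -c "
from h import *
go(.5353,.3317,.172,135.1)"
```

```text
clock: 14.3
eef_pos: [0.5343, 0.3315, 0.1773]
tool_rot: [0.382, 0.924, 0.0, 0.0]
ft_force: [0.5, 0.3, 0.3]
grip_width: 0.0627
shift [-0.5  0.8  5.3] turn 0.0 curyaw 135.11 j6 76.7 pos [0.5343 0.3315 0.1773] t 14.3
```

```bash
python3 -m inch '[0,-0.3,0.5,1.5,0, 0,-0.3,0.5,3,0, 0,-0.3,0.5,3,0]'; python3 -m inch '[0,0,0,1,0, 0,0,0,2,0, 0,0,0,2,0]'; python3 -c "
from h import *
go(.5353,.3317,.172,135.1)"
```

```text
clock: 14.6
eef_pos: [0.5348, 0.3314, 0.1738]
tool_rot: [0.382, 0.924, -0.0, -0.0]
ft_force: [-0.3, -0.4, -1.0]
grip_width: 0.0629
clock: 14.9
eef_pos: [0.5348, 0.3315, 0.172]
tool_rot: [0.382, 0.924, -0.0, -0.0]
ft_force: [-0.6, -0.4, -0.3]
grip_width: 0.0632
shift [-0.2  0.5 -0. ] turn 0.0 curyaw 135.11 j6 76.7 pos [0.5348 0.3315 0.172 ] t 14.9
```

```bash
python3 -m inch '[0,0,0,1,0, 0,0,0,1.5,0, 0,0,0,1.5,0]'; python3 -m inch '[0,0,0,1,0, 0,0,0,1.5,0, 0,0,0,1.5,0]'; python3 -c "
from h import *
go(.5353,.3317,.172,135.1)
snap('scene','s14');snap('side','d14');snap('wrist','w14')
go(.5353,.3317,.172,135.1)
for f,(x0,y0,x1,y1) in dict(s14=(380,170,500,290),d14=(210,100,330,220)).items():
    cv2.imwrite('pics/%sc.png'%f,cv2.resize(load(f)[0][y0:y1,x0:x1,::-1],None,fx=5,fy=5,interpolation=cv2.INTER_CUBIC))
"
```

```text
clock: 15.2
eef_pos: [0.5348, 0.3315, 0.1706]
tool_rot: [0.382, 0.924, -0.0, -0.0]
ft_force: [-0.2, 1.0, -0.6]
grip_width: 0.0626
clock: 15.5
eef_pos: [0.5349, 0.3315, 0.1703]
tool_rot: [0.382, 0.924, 0.0, 0.0]
ft_force: [-2.1, 0.0, 4.5]
grip_width: 0.0629
shift [-0.2  0.4 -1.7] turn 0.0 curyaw 135.11 j6 76.7 pos [0.5349 0.3315 0.1703] t 15.5
shift [-0.2  0.4 -1.7] turn 0.0 curyaw 135.11 j6 76.7 pos [0.5349 0.3315 0.1703] t 15.65
```

View pics/s14c.png

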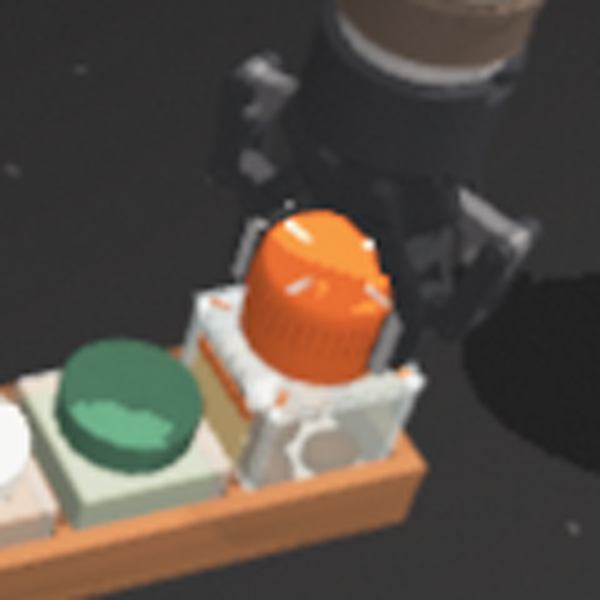

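View pics/d14c.png

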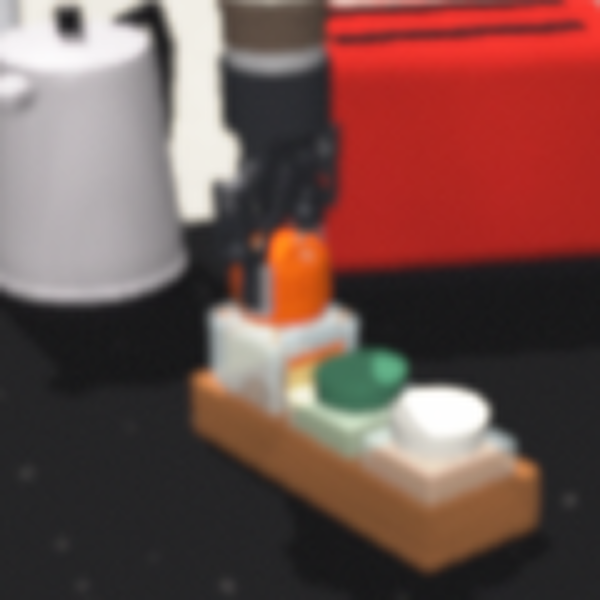

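Contact at TCP z 0.1703 puts the lid centre about 6.5 mm above the rim, which matches dropped-in (7 mm) and not riding (13.7 mm). Turning clockwise in stages.

```bash
python3 -m inch '[0,0,0,0.3,0.8, 0,0,0,0.4,1.6, 0,0,0,0.6,2.4, 0,0,0,0.8,3.2, 0,0,0,0.9,4, 0,0,0,0.9,4]'; python3 -c "
from h import *
go(.5353,.3317,.169,72)
print(sensors.get_obs()['ft_torque'])
snap('wrist','w15')"
```

```text
clock: 16.25
eef_pos: [0.5357, 0.3315, 0.1693]
tool_rot: [0.566, 0.825, 0.001, 0.001]
ft_force: [0.2, -1.2, 4.8]
grip_width: 0.0626
shift [ 0.3 -0.3  0.3] turn 6.52 curyaw 111.09 j6 100.7 pos [0.5357 0.3315 0.1693] t 16.25
[-0.2474 -0.0961  0.036 ]
```

View pics/w15.png

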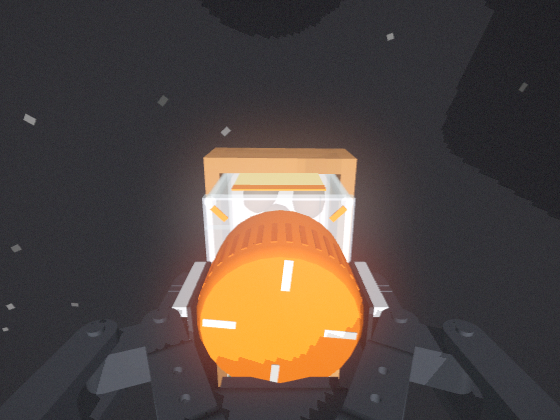

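The lid turned with the gripper (ticks unchanged in the hand) and sank about 1 mm, so the thread is engaged. Continuing.

```bash
python3 -m inch '[0,0,0,0.2,1, 0,0,0,0.4,2, 0,0,0,0.6,3, 0,0,0,0.8,4, 0,0,0,1,5, 0,0,0,1.1,5.7, 0,0,0,1.1,5.7]'; python3 -c "
from h import *
go(.5353,.3317,.169,72)
print(sensors.get_obs()['ft_torque'])"
python3 -m inch '[0,0,0,0.1,0.5, 0,0,0,0.2,0.9, 0,0,0,0.2,0.9, 0,0,0,0.2,0.9]'; python3 -c "
from h import *
go(.5353,.3317,.168,72)
print(sensors.get_obs()['ft_torque'])
snap('wrist','w16')"
```

```text
clock: 17.0
eef_pos: [0.5355, 0.3319, 0.1685]
tool_rot: [0.783, 0.622, 0.001, 0.0]
ft_force: [1.0, -0.7, 7.0]
grip_width: 0.0626
shift [-0.3 -0.1 -0.5] turn 0.82 curyaw 76.94 j6 134.8 pos [0.5355 0.3319 0.1685] t 17.0
[-0.1362  0.0962 -0.0816]
clock: 17.4
eef_pos: [0.5354, 0.3316, 0.1685]
tool_rot: [0.811, 0.585, 0.001, 0.0]
ft_force: [-0.2, -1.7, 8.1]
grip_width: 0.0629
shift [ 0.1 -0.1  0.5] turn -0.07 curyaw 71.61 j6 140.2 pos [0.5354 0.3316 0.1685] t 17.4
[-0.4278  0.2731  0.0666]
```

View pics/w16.png

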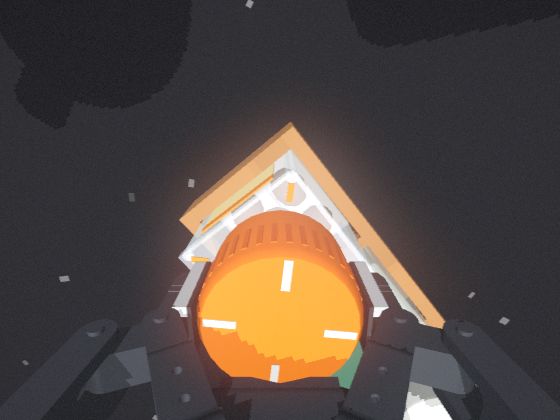

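```bash
for i in 1; do python3 -m inch '[0,0,0,0,0.3, 0,0,0,0,0.5, 0,0,0,0,0.5, 0,0,0,0,0.5]'; python3 -c "
from h import *
go(.5353,.3317,.168,72)
print(sensors.get_obs()['ft_torque'],sensors.get_obs()['tau'])"; done; python3 -m inch '[0,0,0,0,0.3, 0,0,0,0,0.6, 0,0,0,0,0.6, 0,0,0,0,0.6]'; python3 -c "
from h import *
go(.5353,.3317,.168,72)
print(sensors.get_obs()['ft_torque'],sensors.get_obs()['tau'])
snap('wrist','w17')
cv2.imwrite('pics/w17c.png',cv2.resize(load('w17')[0][140:400,160:400,::-1],None,fx=2.25,fy=2.25,interpolation=cv2.INTER_CUBIC))"
```

```text
clock: 17.85
eef_pos: [0.5356, 0.3313, 0.1685]
tool_rot: [0.825, 0.565, 0.001, 0.001]
ft_force: [0.5, -3.4, 7.8]
grip_width: 0.0628
shift [ 0.3 -0.4  0.5] turn -0.54 curyaw 68.75 j6 143.0 pos [0.5356 0.3313 0.1685] t 17.85
[-0.658   0.0087  0.9782] [  1.2145 -46.5117  21.9318  -0.7239   0.8489   0.9729]
clock: 18.25
eef_pos: [0.5359, 0.3317, 0.1684]
tool_rot: [0.842, 0.54, 0.002, 0.001]
ft_force: [2.0, -3.2, 5.8]
grip_width: 0.0628
shift [-0.3 -0.5  0.4] turn -1.11 curyaw 65.32 j6 146.5 pos [0.5359 0.3317 0.1684] t 18.25
[-0.5504 -0.2801  1.8998] [  0.2634 -47.1309  21.5547  -0.1008   0.9172   1.9183]
```

View pics/w17c.png

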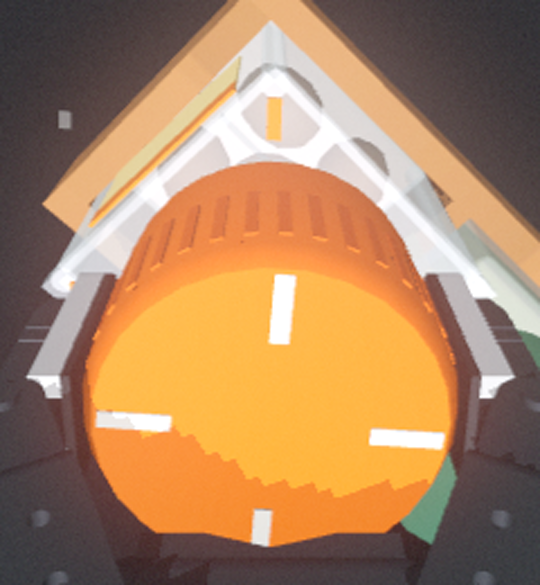

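```bash
python3 -c "
from held import *
s=sensors.get_obs()
held('w17',[(134,422),(407,438),(282,310)],2.25,160,140,s['eef_pos'],65.3)
a=onz('w17',160+274/2.25-.3,140+118/2.25-.3,.09); print(a, np.degrees(np.arctan2(a[1]-.3317,a[0]-.5353))-90+45)
held('w16',[(219,324),(340,335),(287.5,276)],1,0,0,np.array([.5354,.3316,.1685]),71.6)
"
```

```text
rel xy tool -0.7238844436998527 0.2943084625265394 world [0.5358 0.331  0.1364] tick dir 61.11364075863349 top tick 61.00328474971548 r 0.02258026368744434 0.022563260686073658 lidyaw 16.113640758633487 lid-tool 40.81364075863348
[0.5533 0.3671 0.09  ] 18.020772498886345
rel xy tool -0.03955608252865916 0.10051295162741644 world [0.5355 0.3315 0.1365] tick dir 65.2777565107337 top tick 64.82287382225323 r 0.02254092085439854 0.022644746193587827 lidyaw 20.277756510733695 lid-tool 38.6777565107337
```

The torque rose to 1.9 N·m about the vertical. The lid is at 16.1° against a jar tick at about 18°, and the lid has slipped only 2° in the hand, so it is against the stop. Releasing and lifting away.

```bash
python3 -m inch '[0.3,0,0,-0.4,-0.2, 1,0,0,-0.4,-0.2, 1,0,0,-0.4,-0.2, 1,0,0,-0.4,-0.2, 1,0,0,-0.4,-0.2]';python3 -m inch '[1,0,0,-30,0, 1,0,0,-80,0, 1,0,0,-110,0, 1,0,0,-110,0, 1,0,0,-110,0, 1,0,0,-110,0]'; python3 -c "
from h import *
go(.5353,.3317,.168,72)
snap('wrist','w18');snap('scene','s18')
cv2.imwrite('pics/w18c.png',cv2.resize(load('w18')[0][120:300,180:380,::-1],None,fx=4,fy=3.3333*1.2,interpolation=cv2.INTER_CUBIC)[:600])
cv2.imwrite('pics/s18c.png',cv2.resize(load('s18')[0][180:300,330:490,::-1],None,fx=5,fy=5,interpolation=cv2.INTER_CUBIC))"
```

```text
clock: 18.8
eef_pos: [0.5345, 0.3315, 0.1668]
tool_rot: [0.838, 0.545, -0.001, -0.0]
ft_force: [-0.1, -0.7, -0.3]
grip_width: 0.0854
clock: 19.4
eef_pos: [0.5342, 0.3311, 0.2757]
tool_rot: [0.838, 0.545, -0.002, -0.0]
ft_force: [1.1, -0.6, -0.4]
grip_width: 0.0854
shift [  1.2   0.9 107.7] turn -0.98 curyaw 66.11 j6 145.7 pos [0.5342 0.3311 0.2757] t 19.4
```

View pics/w18c.png

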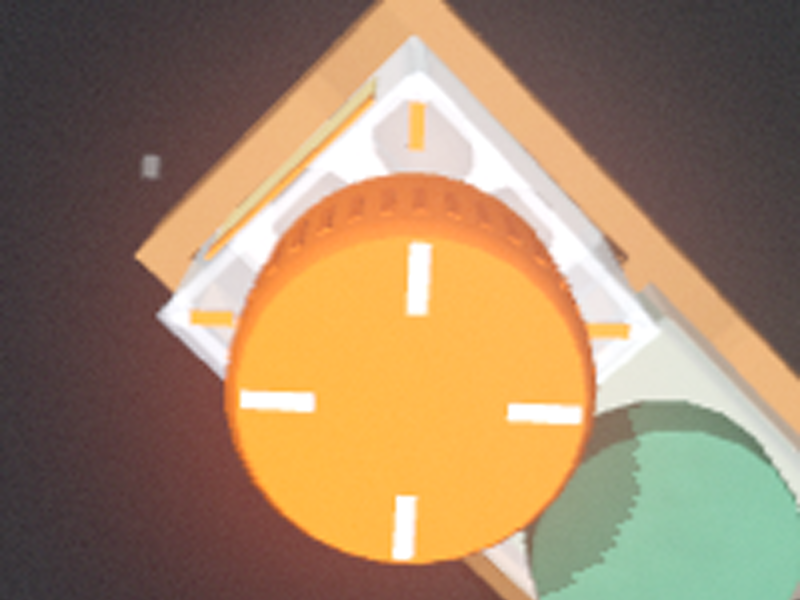

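View pics/s18c.png

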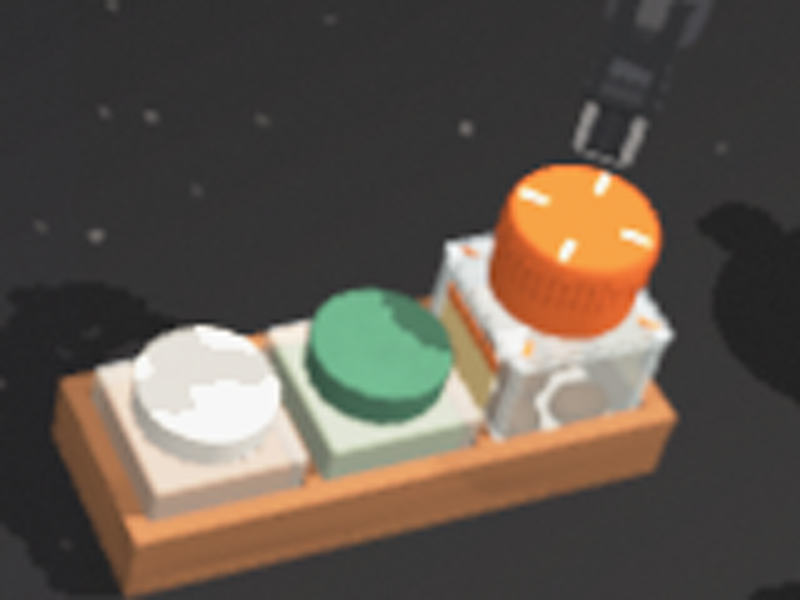

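```bash
python3 -c "
from h import *
w=lambda u,v:('w18',180+u/4-.4,120+v/4-.4)
s=lambda u,v:('s18',330+u/5-.4,180+v/5-.4)
P=np.array([onz(*w(*q),.1364) for q in ((277,401),(544,414),(419,279),(404,527))]); c=P.mean(0); d=P[1]-P[0]; e=P[2]-P[3]
f=lambda d:np.degrees(np.arctan2(d[1],d[0]))%90
Q=np.array([onz(*w(*q),.09) for q in ((211,318),(609,331),(417,125))]); g=Q[1]-Q[0]
print('lid',c,f(d),f(e),'jar',(Q[0]+Q[1])/2,f(g))
print(tri(w(411,405),s(585,214)))
print(sensors.get_obs()['clock'])
snap('side','d18')
"
```

```text
lid [0.5358 0.3312 0.1364] 63.135817915186934 62.988507122813076 jar [0.5358 0.3309 0.09  ] 64.1508803416152
(array([0.5363, 0.3319, 0.1365]), [np.float64(0.0004162648704791119), np.float64(0.0004162648704791104)])
19.5
```

View pics/d18.png

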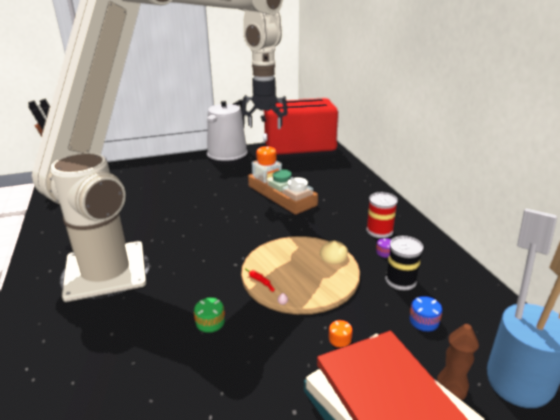

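Lid top measures 0.1365 m (0.1364 expected). Its yaw is within about 1° of the stop, it is centred within 1 mm, and the bystanders are where they were. Handing in.

```bash
python3 -c "
from h import *
print(order.job_done())"
```

```text
the job is handed in; nothing more can be done
None
```

The nutmeg is in the jar and the orange lid is screwed down to the stop. I handed the job in at about 19.5 s on the clock; no verdict was reported.

- **Nutmeg:** I dropped it through the mouth. Afterwards the jaws were empty and one more nut showed through the mouth than before.
- **Lid:** I set it level at 63° from the stop. It dropped in without riding up: contact came with its centre about 6.5 mm above the rim, against 7 mm expected. I then turned it clockwise until the torque reached 1.9 N·m and let go.
- **Final checks:**
  - The lid top measured 0.1365 m, against 0.1364 m expected when closed.
  - It is centred within about 1 mm and within about 1° of the jar's ticks.
  - The jar stands in its well, shifted and turned only by its play (under 1 mm and about 2–3°).
  - The other food, jars and cans look unmoved in the last side and scene views, and the gripper is clear of everything.
- **Disagreements:** Single-view estimates of the lid in the hand differed by 1–3 mm because its height was uncertain, and the two-view measurements settled this. The lid slipped about 2° in the grip at the final tightening. No check failed.

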